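Light-cure a resin pad on a coasting turntable

TASK

Take the curing lamp out of its stand and nudge the turntable by its upright post so that it coasts round by itself at roughly one turn in six seconds, never slinging it. While it coasts untouched, follow the red resin pad with the upright lamp, keeping the lens over the middle of the pad and about 30 mm above it without touching it, for a good seven seconds without a break while the table is still clearly turning. Then put the lamp back down in its stand, standing upright, and let go, leaving the wax tins, the jar and the plaster block where they are.

Things in the scene. Friction and masses are not known exactly. Their poses are not given: they have to be found in the camera images.
- turntable_base: Dark steel foot of the turntable, 130 mm across, fixed to the bench; its origin is on the turning axis (vertical) at the bench top. The place of the foot varies. The aluminium plate on it is 224 mm across, its upper face 44 mm above the bench.
- turntable (a joint): Angle of the turntable in rad, counter-clockwise from above positive; turns without limit either way. At 0 the pad lies in the +x direction of turntable_base. Free bearing: rotor about 1.2 kg (real one 0.7 to 1.4 times that), inertia about 0.0075 kg m2, viscous drag about 0.0004 N m s/rad and dry friction about 0.0003 N m, so that it coasts with a time constant of about 18 s.
- post_top (a point): Top of the upright push post on the turntable: a 12 mm steel rod with a 16 mm black ball end, 90 mm from the turning axis, on the far side of the axis from the pad. This point is 112 mm above the bench; the rod rises from the plate at 44 mm to 104 mm.
- pad_top (a point): Centre of the upper face of the red resin pad, a disc 38 mm across and 16 mm thick, 68 mm from the turning axis and 85 mm above the bench. It sits fixed on a cream plaster cast (74 mm across, top at 69 mm, small teeth to 77 mm) clamped to the plate. It turns with the turntable; z points up.
- lamp: Curing lamp, 0.16 kg, standing upright in the stand, 141 mm tall: white square body 30 x 30 mm from 26 to 141 mm above the lens, and below it a black rubber nose 22 mm across. Origin: centre of the lens, which is its underside; z points up along the lamp, x and y are square to the body's faces. Grip the square body about 110 mm above the origin.
- stand: Grey charging stand fixed to the bench: square socket 37 x 37 mm inside, walls 5 mm, rim 52 mm above the bench, on a grey foot 90 x 75 mm. Origin: centre of the underside; the socket's floor is 6 mm above it, so the seated lamp's origin is 6 mm above the stand's origin, with its x axis along the stand's x axis at the start.
- wax_tin: Flat dark tin of red wax, 72 mm across, 22 mm high, a bystander. Origin: centre of the underside.
- wax_tin2: Another flat dark tin of red wax, 72 mm across, 22 mm high, a bystander. Origin: centre of the underside.
- jar: Grey jar with a lid, 64 mm across, 75 mm high, a bystander. Origin: centre of the underside.
- block: Cream plaster block, 60 x 50 x 30 mm, a bystander. Origin: centre of the underside.
Mind the look-alikes: they are no part of the job. There is more than one size of the lamp; the job needs the smallest.

How it is judged:
By the outcome, as a careful person would: the job done as asked, in the order asked, and still so for the second after the job is handed in, with the robot touching nothing.
It also fails if it takes over 64 s, if anything falls off the work surface, if the arm or the gripper's body presses on something with over 40 N, if the wrist force passes 120 N, or if a joint passes its speed limit or range.

ROBOT

A 6-joint arm with a two-finger parallel gripper is mounted at the origin on the work surface. World frame = base frame: x ahead of the robot, y to its left, z up, the work surface at z = 0. Lengths are in m, angles in rad, forces in N, time in s.
With the tool pointing down it reaches from about 0.35 to 0.975 m from the base axis. Payload 4.9 kg.
Tool frame: the origin (TCP) lies at the very end of the fingers, on their centre line; the grasp point (between the pads) lies ctrl.hold_point_z behind it (ctrl.hold_point_z is the distance from the TCP to the grasp point, in m); z points along the fingers, y is the line along which they close (so a half turn about z gives the same grasp; the last joint's range is limited). The gripper opens to 85 mm and grips with 20 to 120 N. Pads are 22 mm wide; open, the fingers measure 114 mm over their backs; the gripper's body (76 mm by 85 mm) begins 54 mm behind the grasp point. The pads swing forward as they close: fully open they stand 13 mm farther back than shut.
Start: joints at [1.173, 0.053, 1.613, -0, 1.476, -0.119], TCP at [0.172, 0.601, 0.231] pointing down, gripper open.
Joint ranges: [-3.01, 3.01], [-1.01, 2.22], [0.06, 2.58], [-1.02, 4.17], [0.09, 2.62], [-3.14, 3.14]. Speed limits (rad/s): [2.57, 2.57, 3.14, 3.14, 3.14, 3.14].

INTERFACE

Orientations are given as a rotation vector (axis times angle).
In Python, from station import ctrl gives the robot as it stands. The module is installed in compiled form; this text tells all that it offers.
- The arm moves only by the tool jog_arm, never from a script. Its argument "deltas" is a list of rows, each a list of 3 entries, a list of its own where there are three numbers: the closure, from -1 (fully open) to 1 (shut), then the shift along the world's x, y, z scaled (see below), then the turn, a rotation vector about the world's x, y, z scaled (see below). A call has 1 to 12 rows; each row is the pose to reach, as a shift and turn from the pose commanded when the call began, turning the shorter way round; what a row does not reach only later rows make up. The controller multiplies each number of a shift by 0.4 m and each number of a turn by 180 degrees. A row lasts 1/12 s, in which the tool goes at most 41.7 mm and 7.16 degrees, less where a joint would pass 70% of its speed; a pose out of reach is approached as far as the arm can. A call with a number of a shift or a turn outside -1 to 1 is refused whole. A call with a gripper value outside its range is refused whole. The fingers move at their own pace and stop on an object; "squeeze" is the grip in N (left out, the last holds). Time passes only in rows, so rows that repeat a pose let the fingers close. It gives the time, the measured TCP pose, the force, the opening and the grip force at its end, in the units of the state.
- ctrl.get_obs(): the state, without advancing time (a new reading comes with each control period).
- ctrl.get_image(name): name is "side" or "top"; returns the picture (480x640x3 uint8, red, green, blue); there is no depth.
- ctrl.get_calibration(name): a dict with "K" (3x3 intrinsics, pixels), "extrinsics" (4x4, takes a point from world to camera coordinates). Camera axes: x right, y down, z forward; pixel columns grow to the right and rows downward; lengths in m; the calibration is good to about 2 mm. A picture is of the moment at which its call begins. get_calibration takes no time and is no camera call.
- ctrl.finish_job(): hands the job in; it is judged then, once.
The state is a dict: "t": time; "q": joint angles; "dq": joint speeds; "effort": joint torques, N m; "tool_pos": TCP position; "tool_rot": TCP orientation; "contact_force": force on the tool from outside, world axes, zero at the start; "wrist_torque": the same for the moment, N m; "opening": finger opening in m; "grip_force": force on a finger pad.
Only numpy, scipy, OpenCV 4.12 (cv2) and the standard library are available. Lean on these libraries where they do the work, as an engineer would, in place of code of your own. Each camera call takes 0.05 s, during which the arm holds its last target. There are 200 camera calls.

## Working session

There is one attempt and no reset: what is moved stays moved. The work goes in short steps, Python scripts to look and compute and a tool call to move; the robot and the scene stay as the last step left them, time stands still between calls to the robot, and variables do not carry over. Pictures are saved under pics/ and viewed, at most 10 in all, crops included, and the job is handed in when it is done.

Besides the shell and the picture viewer there is one more tool, called after "Request:" as a command line: name --argument value ..., lists and objects as JSON in quotes. jog_arm: Moves the arm, as the interface text tells. Its arguments: {"type":"object","properties":{"deltas":{"type":"array","items":{"type":"array"}},"squeeze":{"type":"number"}},"required":["deltas"]}

```bash
mkdir -p pics
python3 - <<'E'
from station import ctrl
import cv2,numpy as np
for n in("side","top"):
    im=ctrl.get_image(n);cv2.imwrite(f"pics/{n}0.png",im[:,:,::-1])
    c=ctrl.get_calibration(n);print(n,np.round(c["K"],1).tolist(),np.round(c["extrinsics"],3).tolist())
o=ctrl.get_obs();print(o,ctrl.hold_point_z)
E
```

```text
side [[494.6, 0.0, 319.9], [0.0, 494.6, 246.3], [0.0, 0.0, 1.0]] [[-0.997, -0.071, 0.002, 0.573], [-0.045, 0.611, -0.79, 0.131], [0.055, -0.788, -0.613, 0.985], [0.0, 0.0, 0.0, 1.0]]
top [[530.8, 0.0, 329.1], [0.0, 530.8, 235.5], [0.0, 0.0, 1.0]] [[-0.027, -1.0, -0.006, 0.012], [-0.973, 0.027, -0.227, 0.605], [0.227, -0.0, -0.974, 1.346], [0.0, 0.0, 0.0, 1.0]]
{'t': 0.1, 'q': array([ 1.17303644e+00,  5.33010733e-02,  1.61415199e+00, -2.58599770e-05,
        1.47601917e+00, -1.19001108e-01]), 'dq': array([ 0.00040734, -0.00293042, -0.00209582,  0.0002643 ,  0.00076328,
        0.00197712]), 'effort': array([-9.84335088e-05, -3.94903028e+01, -3.71363497e+01, -1.49230427e-04,
        3.85073581e-03,  1.21732231e-05]), 'tool_pos': array([0.17176239, 0.60034445, 0.23018244]), 'tool_rot': array([-4.36389620e-01, -3.11067506e+00,  2.86434586e-03]), 'contact_force': array([-0.5077983 ,  0.84934974, -0.2654623 ]), 'wrist_torque': array([ 0.06398618, -0.05387441, -0.04519171]), 'grip_force': 0.0, 'opening': 0.0855311320531964} 0.0187
```

View pics/side0.png

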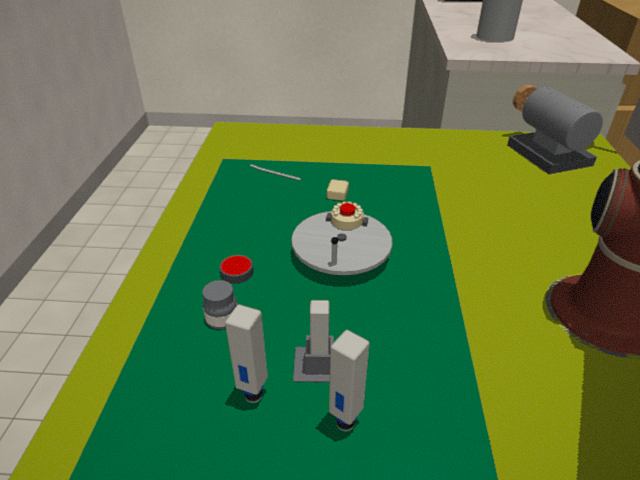

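View pics/top0.png

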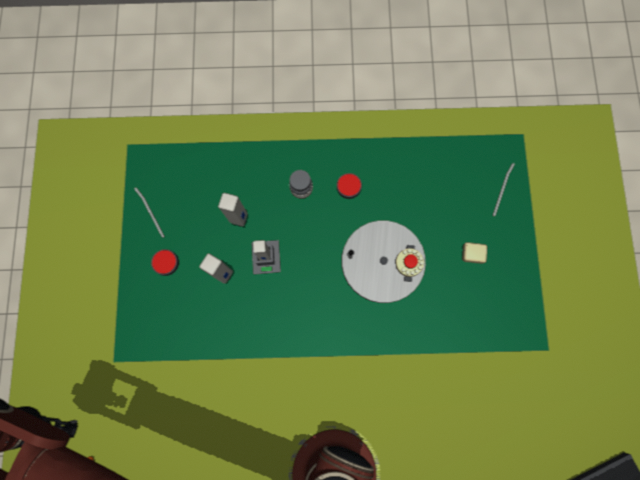

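The side view shows three lamps: the short one in the grey stand (319,330), a big one at (248,350) and another at (348,380). The top view has the same three at (260,248), (232,205) and (215,268). Reds that could pass for the pad are the pad on the cast at (410,261), and tins at (349,185) and (164,262). I choose the lamp in the stand and the pad on the plate, and will check both in a close crop.

```bash
cat > h.py <<'E'
import cv2,numpy as np
from station import ctrl
C={n:ctrl.get_calibration(n) for n in("side","top")}
def ray(n,uv):
    E=np.array(C[n]["extrinsics"]);R=E[:3,:3];o=-R.T@E[:3,3]
    d=R.T@np.linalg.inv(C[n]["K"])@[uv[0],uv[1],1.];return o,d/np.linalg.norm(d)
def plane(n,uv,z):
    o,d=ray(n,uv);return o+d*(z-o[2])/d[2]
def proj(n,p):
    E=np.array(C[n]["extrinsics"]);c=np.array(C[n]["K"])@(E[:3,:3]@p+E[:3,3]);return c[:2]/c[2]
def tri(a,b):
    A=np.zeros((3,3));y=np.zeros(3)
    for n,uv in(("side",a),("top",b)):
        o,d=ray(n,uv);P=np.eye(3)-np.outer(d,d);A+=P;y+=P@o
    return np.linalg.solve(A,y)
def red(im,box):
    x0,y0,x1,y1=box;s=im[y0:y1,x0:x1].astype(int)
    m=((s[...,0]>120)&(s[...,1]<70)&(s[...,2]<70)).astype(np.uint8)
    M=cv2.moments(m,True);return np.array([M["m10"]/M["m00"]+x0,M["m01"]/M["m00"]+y0]),M["m00"]
E
python3 - <<'E'
from h import *
t=cv2.imread("pics/top0.png")[:,:,::-1];s=cv2.imread("pics/side0.png")[:,:,::-1]
rs,rt=red(s,(325,195,370,220)),red(t,(395,245,425,280));print(rs,rt,"pad",tri(rs[0],rt[0]), plane("top",rt[0],.085))
# plate: gray pixels, ellipse of biggest contour
for n,im,(x0,y0,x1,y1) in(("top",t,(335,212,432,310)),("side",s,(280,205,400,285))):
    g=im[y0:y1,x0:x1].astype(int);m=((g.max(2)-g.min(2)<30)&(g.min(2)>100)).astype(np.uint8)
    cs,_=cv2.findContours(m,0,1);c=max(cs,key=cv2.contourArea)
    h=cv2.convexHull(c)
    if n=="top":
        P=np.array([plane(n,p[0]+[x0,y0],.044)[:2] for p in h],np.float32);print(n,cv2.minEnclosingCircle(P),cv2.fitEllipse(P))
a=cv2.resize(s[285:395,285:355],None,fx=5,fy=5,interpolation=2);b=cv2.resize(t[230:285,240:292],None,fx=8,fy=8,interpolation=2)
out=np.zeros((560,770,3),np.uint8);out[:550,:350]=a;out[:440,352:352+416]=b
cv2.imwrite("pics/c1.png",out[:,:,::-1])
E
```

```text
(array([347.44186047, 208.05426357]), 129.0) (array([410.19230769, 260.96153846]), 130.0) pad [ 0.52761501 -0.21487281  0.08008893] [ 0.52736642 -0.21421226  0.085     ]
top ((0.5382232666015625, -0.1479114145040512), 0.11221920698881149) ((0.5381619334220886, -0.1481318324804306), (0.2230917066335678, 0.22373326122760773), 41.36827087402344)
```

View pics/c1.png

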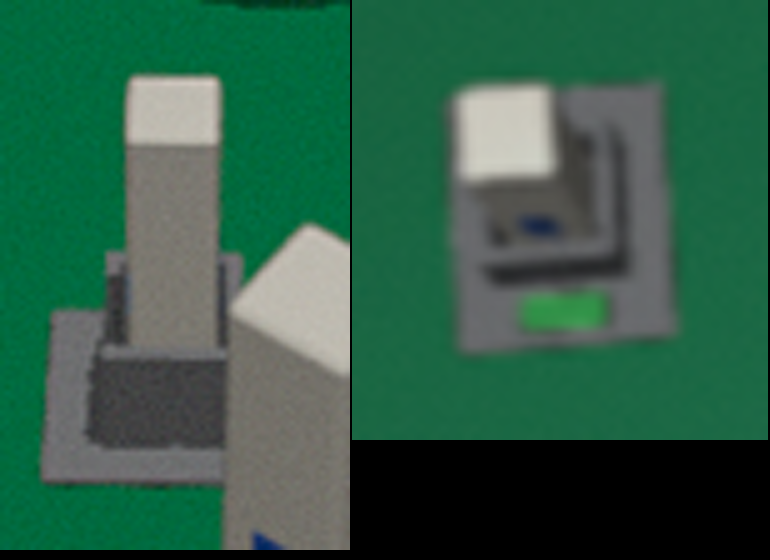

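The crop confirms it: the short lamp stands upright in the grey stand, its top face at about (259,246) in the top view and (320,307) in the side view. Next I compute its pose and the positions around it.

Run:
```python
from h import *
T=[np.array([x-352,y])/8+[239.5,229.5] for x,y in((457,88),(552,84),(556,178),(462,180))]
S=[np.array(p)/5+[284.5,284.5] for p in((127,76),(219,75),(219,146),(127,143))]
print("lamp top",tri(np.mean(S,0),np.mean(T,0)))
P=[plane("top",t,.147) for t in T];print("c",np.mean(P,0),[np.degrees(np.arctan2(*(P[b]-P[a])[1::-1])) for a,b in((0,1),(3,2),(0,3),(1,2))])
Q=[plane("side",t,.147) for t in S];print("c side",np.mean(Q,0),[np.degrees(np.arctan2(*(Q[b]-Q[a])[1::-1])) for a,b in((0,1),(3,2))])
F=[plane("top",np.array([x-352,y])/8+[239.5,229.5],.006) for x,y in((448,87),(662,83),(680,332),(460,352))];print("foot",np.round(F,3),np.mean(F,0))
for n,u in(("bigA",(240,222)),("bigB",(226,279)),("jar",(302,190))):print(n,plane("top",u,0))
t=cv2.imread("pics/top0.png").astype(int)
m=(t[245:265,343:358].max(2)<60);y,x=np.nonzero(m);print("post px",x.mean()+343,y.mean()+245,m.sum(),plane("top",(x.mean()+343,y.mean()+245),.104))
for n in C:print(n,ray(n,(320,240)))
```

```text
lamp top [0.56464252 0.17243943 0.14465232]
c [0.56470754 0.17207206 0.147     ] [np.float64(-89.1316706583172), np.float64(-90.353527010791), np.float64(-176.62205216070066), np.float64(-177.56908123404355)]
c side [0.56397343 0.1747286  0.147     ] [np.float64(-174.88614378964922), np.float64(-178.3774690395384)]
foot [[0.612 0.212 0.006]
 [0.611 0.137 0.006]
 [0.523 0.131 0.006]
 [0.519 0.207 0.006]] [0.56631667 0.171786   0.006     ]
bigA [0.66739617 0.24539809 0.        ]
bigB [0.50630534 0.2820911  0.        ]
jar [0.75699907 0.06905987 0.        ]
post px 350.35 252.85 20 [ 0.54946884 -0.05837556  0.104     ]
side (array([0.52381897, 0.73751961, 0.70619921]), array([ 0.05520444, -0.79580897, -0.60302616]))
top (array([ 0.28305865, -0.00410825,  1.44815014]), array([ 0.21957814,  0.01687056, -0.97544904]))
```

Request:
jog_arm --deltas '[[-1, [0.03, -0.03, 0.1], [0, 0, 0.03]], [-1, [0.1, -0.1, 0.175], [0, 0, 0.06]], [-1, [0.175, -0.175, 0.175], [0, 0, 0.103]], [-1, [0.25, -0.25, 0.175], [0, 0, 0.103]], [-1, [0.32, -0.33, 0.175], [0, 0, 0.103]], [-1, [0.4, -0.42, 0.175], [0, 0, 0.103]], [-1, [0.47, -0.5, 0.175], [0, 0, 0.103]], [-1, [0.54, -0.58, 0.175], [0, 0, 0.103]], [-1, [0.61, -0.66, 0.175], [0, 0, 0.103]], [-1, [0.68, -0.74, 0.175], [0, 0, 0.103]], [-1, [0.75, -0.82, 0.175], [0, 0, 0.103]], [-1, [0.82, -0.9, 0.175], [0, 0, 0.103]]]' --squeeze 60

```text
t: 1.1
tool_pos: [0.4851, 0.2568, 0.3009]
tool_rot: [0.07, -3.14, 0.0]
contact_force: [0.7, 0.5, 0.0]
opening: 0.0851
grip_force: 0.0
```

Request:
jog_arm --deltas '[[-1, [0.08, -0.08, 0], [0, 0, 0]], [-1, [0.14, -0.15, 0], [0, 0, 0]], [-1, [0.1625, -0.1725, -0.02], [0, 0, 0]], [-1, [0.1625, -0.1725, -0.1], [0, 0, 0]], [-1, [0.1625, -0.1725, -0.2], [0, 0, 0]], [-1, [0.1625, -0.1725, -0.3], [0, 0, 0]], [-1, [0.1625, -0.1725, -0.4], [0, 0, 0]], [-1, [0.1625, -0.1725, -0.48], [0, 0, 0]], [-1, [0.1625, -0.1725, -0.51], [0, 0, 0]], [0, [0.1625, -0.1725, -0.51], [0, 0, 0]], [1, [0.1625, -0.1725, -0.51], [0, 0, 0]], [1, [0.1625, -0.1725, -0.51], [0, 0, 0]]]'

```text
t: 2.1
tool_pos: [0.5512, 0.1903, 0.1002]
tool_rot: [-0.071, 3.136, 0.001]
contact_force: [0.8, -0.4, 0.3]
opening: 0.0516
grip_force: 0.0
```

Request:
jog_arm --deltas '[[1, [0, 0, 0], [0, 0, 0]], [1, [0, 0, 0], [0, 0, 0]], [1, [0, 0, 0], [0, 0, 0]], [1, [0, 0, 0], [0, 0, 0]]]'

```text
t: 2.43
tool_pos: [0.5517, 0.1866, 0.101]
tool_rot: [-0.071, 3.136, -0.012]
contact_force: [-0.5, -11.3, 6.1]
opening: 0.0325
grip_force: 54.2
```

Request:
jog_arm --deltas '[[-1, [0, 0, 0], [0, 0, 0]], [-1, [0, 0, 0], [0, 0, 0]], [-1, [0, 0, 0], [0, 0, 0]], [-1, [0, 0, 0], [0, 0, 0]], [-1, [0.01, -0.01, -0.005], [0, 0, 0]], [-1, [0.02, -0.025, -0.01], [0, 0, 0]], [-1, [0.033, -0.036, -0.01], [0, 0, 0]], [-1, [0.033, -0.036, -0.01], [0, 0, 0]], [-1, [0.033, -0.036, -0.01], [0, 0, 0]]]'

```text
t: 3.18
tool_pos: [0.5629, 0.1749, 0.0932]
tool_rot: [0.069, -3.141, -0.0]
contact_force: [0.3, -0.4, -0.1]
opening: 0.0855
grip_force: 0.0
```

Run:
```python
from h import *
t=ctrl.get_image("top");s=ctrl.get_image("side");o=ctrl.get_obs();print(o["t"],o["tool_pos"],o["tool_rot"],o["contact_force"],o["opening"])
out=np.zeros((440,760,3),np.uint8)
out[:440,:380]=cv2.resize(s[220:440,230:420],None,fx=2,fy=2);out[:440,380:]=cv2.resize(t[160:380,180:370],None,fx=2,fy=2)
cv2.imwrite("pics/c2.png",out[:,:,::-1])
```

```text
3.2833 [0.56259853 0.17523559 0.09318495] [ 6.98490192e-02 -3.14053770e+00 -1.58945864e-04] [-0.21682062  0.68443923  0.37255616] 0.08506131393635082
```

View pics/c2.png

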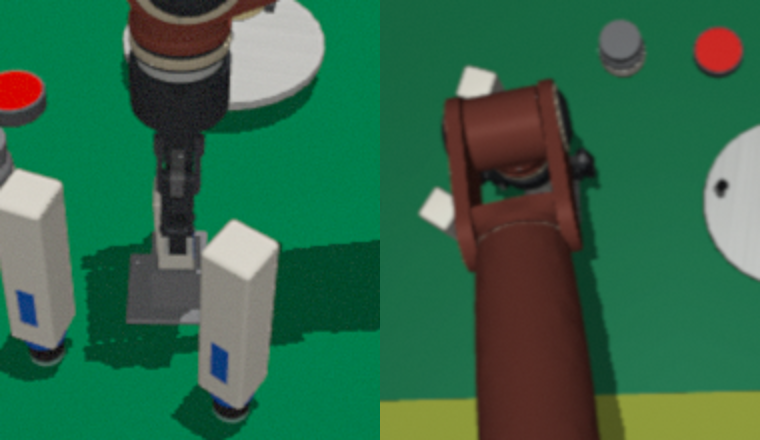

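The picture shows the fingers straddling the small lamp (crop pixel 178,225), still upright in its stand, with the big lamps clear. Now I centre, close and lift.

Request:
jog_arm --deltas '[[-1, [0.005, -0.0075, 0.01], [0, 0, 0]], [0, [0.005, -0.0075, 0.01], [0, 0, 0]], [0.5, [0.005, -0.0075, 0.01], [0, 0, 0]], [1, [0.005, -0.0075, 0.01], [0, 0, 0]], [1, [0.005, -0.0075, 0.01], [0, 0, 0]], [1, [0.005, -0.0075, 0.01], [0, 0, 0]], [1, [0.005, -0.0075, 0.01], [0, 0, 0]], [1, [0.005, -0.0075, 0.01], [0, 0, 0]]]'

```text
t: 3.95
tool_pos: [0.5646, 0.1722, 0.0974]
tool_rot: [-0.07, 3.141, -0.001]
contact_force: [-0.2, -0.7, 0.3]
opening: 0.0295
grip_force: 59.4
```

Run:
```python
from h import *
o=ctrl.get_obs();print(o)
```

```text
{'t': 3.95, 'q': array([ 1.70176012e-01,  9.00522048e-02,  1.80640299e+00, -4.18564566e-04,
        1.24515481e+00, -1.44533944e+00]), 'dq': array([ 5.54663208e-04, -8.43497353e-05, -2.97451983e-04,  7.19914548e-04,
        4.99403271e-04,  4.25991544e-04]), 'effort': array([ 5.27679753e-01, -3.73279059e+01, -3.35248768e+01,  3.04821683e-01,
       -1.03792199e-01, -1.83198431e-04]), 'tool_pos': array([0.56456171, 0.17218824, 0.09737505]), 'tool_rot': array([-7.04481460e-02,  3.14076137e+00, -6.20138728e-04]), 'contact_force': array([-0.24909089, -0.69767958,  0.33107236]), 'wrist_torque': array([-0.22960812,  0.03157782, -0.00747942]), 'grip_force': 59.369725584983826, 'opening': 0.029457565573779466}
```

Request:
jog_arm --deltas '[[1, [0, 0, 0.03], [0, 0, 0]], [1, [0, 0, 0.1], [0, 0, 0]], [1, [0, 0, 0.18], [0, 0, 0]], [1, [0, 0, 0.26], [0, 0, 0]], [1, [0, -0.02, 0.32], [0, 0, 0]], [1, [-0.02, -0.09, 0.33], [0, 0, 0]], [1, [-0.04, -0.17, 0.33], [0, 0, 0]], [1, [-0.06, -0.25, 0.33], [0, 0, 0]], [1, [-0.08, -0.33, 0.33], [0, 0, 0]], [1, [-0.1, -0.41, 0.33], [0, 0, 0]], [1, [-0.12, -0.49, 0.33], [0, 0, 0]], [1, [-0.14, -0.55, 0.33], [0, 0, 0]]]'

```text
t: 4.95
tool_pos: [0.5077, -0.0495, 0.2298]
tool_rot: [-0.069, 3.141, -0.0]
contact_force: [0.8, 0.0, -1.5]
opening: 0.0299
grip_force: 59.1
```

Request:
jog_arm --deltas '[[1, [0, 0, 0], [0, 0, 0]], [1, [0, 0, 0], [0, 0, 0]], [1, [0, 0, 0], [0, 0, 0]]]'

```text
t: 5.2
tool_pos: [0.5086, -0.0472, 0.2296]
tool_rot: [-0.07, 3.14, 0.001]
contact_force: [-0.1, -0.2, -1.4]
opening: 0.0297
grip_force: 59.6
```

Run:
```python
from h import *
t=ctrl.get_image("top");s=ctrl.get_image("side");o=ctrl.get_obs();print(o["t"],o["tool_pos"],o["tool_rot"],o["contact_force"],o["opening"])
out=np.zeros((440,760,3),np.uint8)
out[:440,:380]=cv2.resize(s[160:380,230:420],None,fx=2,fy=2);out[:440,380:]=cv2.resize(t[160:380,270:460],None,fx=2,fy=2)
cv2.imwrite("pics/c3.png",out[:,:,::-1])
```

```text
5.3 [ 0.50871646 -0.04668126  0.22938493] [ 7.24975521e-02 -3.14074380e+00 -6.93342142e-04] [-1.07839198  0.19998097 -1.48931723] 0.029387174135009554
```

View pics/c3.png

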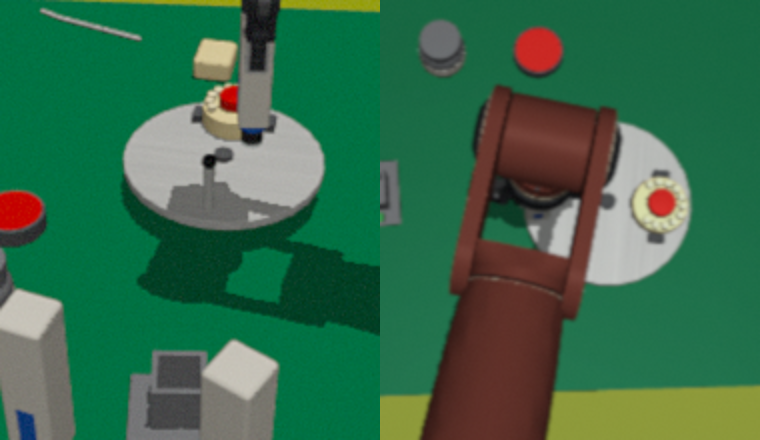

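The picture shows the lamp hanging upright above the plate. The post's ball is at crop pixel (209,160) in the side view and the pad at (660,203) in the top view. I lower beside the post, then nudge.

Request:
jog_arm --deltas '[[1, [0, -0.02, -0.02], [0, 0, 0]], [1, [0, -0.044, -0.06], [0, 0, 0]], [1, [0, -0.044, -0.11], [0, 0, 0]], [1, [0, -0.044, -0.155], [0, 0, 0]], [1, [0.005, -0.044, -0.185], [0, 0, 0]], [1, [0.015, -0.044, -0.195], [0, 0, 0]], [1, [0.025, -0.044, -0.195], [0, 0, 0]], [1, [0.03, -0.044, -0.195], [0, 0, 0]], [1, [0.03, -0.044, -0.195], [0, 0, 0]]]'

```text
t: 6.05
tool_pos: [0.522, -0.0654, 0.1528]
tool_rot: [-0.071, 3.138, -0.001]
contact_force: [0.6, 0.1, -0.8]
opening: 0.0297
grip_force: 59.5
```

Run:
```python
from h import *
s=ctrl.get_image("side");o=ctrl.get_obs();print(o["t"],o["tool_pos"],o["tool_rot"],o["contact_force"],o["opening"])
cv2.imwrite("pics/c4.png",cv2.resize(s[160:300,270:410],None,fx=4,fy=4)[:,:,::-1])
```

```text
6.1 [ 0.52179214 -0.0654335   0.15281067] [-7.08700061e-02  3.13846912e+00 -1.11567351e-03] [ 0.80943047 -0.34160451 -1.19838476] 0.029371583402448963
```

View pics/c4.png

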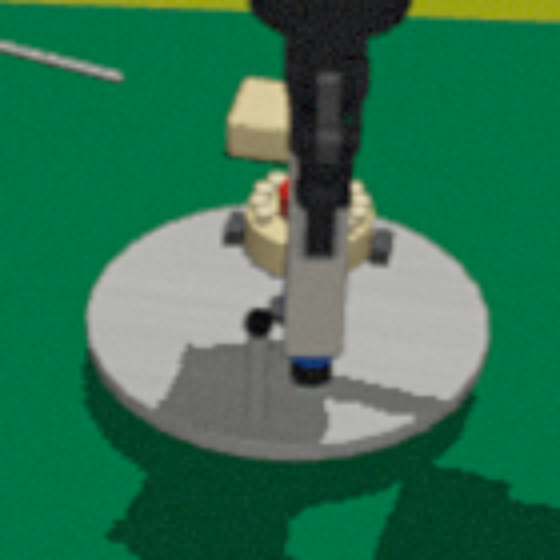

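The crop shows the ball at (258,322) and the lamp's face at 288, a gap of about 8 mm, with the nose clear of the plate. Nudge, then lift away.

Request:
jog_arm --deltas '[[1, [0.005, 0, 0], [0, 0, 0]], [1, [0.01, 0, 0], [0, 0, 0]], [1, [0.015, 0, 0], [0, 0, 0]], [1, [0.019, 0, 0], [0, 0, 0]], [1, [0.024, 0, 0], [0, 0, 0]], [1, [0.031, 0, 0], [0, 0, 0]], [1, [0.041, 0, 0], [0, 0, 0]], [1, [0.054, 0, 0], [0, 0, 0]], [1, [0.069, 0, 0], [0, 0, 0]], [1, [0.0855, 0, 0], [0, 0, 0]], [1, [0.1025, 0, 0], [0, 0, 0]], [1, [0.1195, 0, 0], [0, 0, 0]]]'

```text
t: 7.1
tool_pos: [0.5692, -0.0653, 0.1513]
tool_rot: [-0.07, 3.141, -0.0]
contact_force: [-1.6, -0.3, -1.0]
opening: 0.0295
grip_force: 59.7
```

Request:
jog_arm --deltas '[[1, [-0.01, 0, 0.03], [0, 0, 0]], [1, [-0.03, 0, 0.1], [0, 0, 0]], [1, [-0.07, 0, 0.17], [0, 0, 0]], [1, [-0.11, 0, 0.22], [0, 0, 0]]]'

```text
t: 7.43
tool_pos: [0.5246, -0.0654, 0.2426]
tool_rot: [-0.071, 3.138, -0.001]
contact_force: [0.1, -0.5, -0.4]
opening: 0.0294
grip_force: 59.6
```

```bash
cat >> h.py <<'E'
AX=np.array([.5381,-.148])
def pad(tag=""):
    out=[]
    for n in("top","side"):
        im=ctrl.get_image(n);t=ctrl.get_obs()["t"];s=im.astype(int)
        m=((s[...,0]>110)&(s[...,1]<75)&(s[...,2]<75)).astype(np.uint8)
        poly=np.array([proj(n,np.r_[AX+.1*np.array([np.cos(a),np.sin(a)]),.085]) for a in np.linspace(0,6.28,40)],np.int32)
        R=np.zeros_like(m);cv2.fillPoly(R,[poly],1);m&=R;k=m.sum()
        cv2.imwrite(f"pics/{n}_{t:.2f}.png",im[:,:,::-1])
        if k>5:
            y,x=np.nonzero(m);p=plane(n,(x.mean(),y.mean()),.085)[:2]-AX
            print(n,"t(after)",round(t,3),"area",k,"r",round(np.hypot(*p),4),"ang",round(np.degrees(np.arctan2(p[1],p[0])),2),"xy",np.round(p+AX,4))
        else:print(n,t,"no pad")
    o=ctrl.get_obs();print("tcp",o["t"],np.round(o["tool_pos"],4),np.round(o["tool_rot"],3),np.round(o["contact_force"],1))
E
python3 -c "
from h import *
pad();pad()"
```

```text
top t(after) 7.483 area 279 r 0.0222 ang -162.2 xy [ 0.517  -0.1548]
side t(after) 7.533 area 160 r 0.0642 ang -163.35 xy [ 0.4766 -0.1664]
tcp 7.5333 [ 0.5256 -0.0658  0.2454] [-0.07   3.132 -0.004] [ 0.4 -0.3 -1.3]
top t(after) 7.583 area 278 r 0.0196 ang -170.63 xy [ 0.5187 -0.1512]
side t(after) 7.633 area 167 r 0.0658 ang -170.33 xy [ 0.4733 -0.1591]
tcp 7.6333 [ 0.5247 -0.0653  0.2404] [-7.000e-02  3.139e+00 -1.000e-03] [ 0.2  0.  -1.7]
```

```bash
sed -i 's/s\[...,0\]>110)&(s\[...,1\]<75)&(s\[...,2\]<75/s[...,0]>130)\&(s[...,1]<45)\&(s[...,2]<45/' h.py
python3 -c "
from h import *
pad();pad();pad()"
```

```text
top t(after) 7.683 area 54 r 0.0631 ang -163.86 xy [ 0.4775 -0.1655]
side t(after) 7.733 area 123 r 0.0671 ang -173.81 xy [ 0.4714 -0.1552]
tcp 7.7333 [ 0.5239 -0.0651  0.2379] [ 7.000e-02 -3.139e+00 -1.000e-03] [ 0.1  0.3 -1.2]
top t(after) 7.783 area 50 r 0.063 ang -171.47 xy [ 0.4758 -0.1573]
side t(after) 7.833 area 124 r 0.0683 ang 179.7 xy [ 0.4698 -0.1476]
tcp 7.8333 [ 0.5239 -0.0651  0.2373] [ 7.000e-02 -3.138e+00 -2.000e-03] [-1.2  0.5 -1.8]
top t(after) 7.883 area 39 r 0.0623 ang -175.62 xy [ 0.4759 -0.1528]
side t(after) 7.933 area 126 r 0.0691 ang 173.48 xy [ 0.4694 -0.1402]
tcp 7.9333 [ 0.524  -0.0651  0.2377] [ 7.000e-02 -3.138e+00 -1.000e-03] [ 0.4 -0.2 -1.3]
```

Run:
```python
from h import *
import glob
s=cv2.imread("pics/side0.png")[:,:,::-1].astype(int)
m=((s[...,0]>130)&(s[...,1]<45)&(s[...,2]<45));m[:,:325]=0;m[:,370:]=0;m[230:]=0
y,x=np.nonzero(m);print("side0 pad",m.sum(),plane("side",(x.mean(),y.mean()),.085))
# plate ellipse in side view
x0,y0,x1,y1=280,205,400,285
g=s[y0:y1,x0:x1];mm=((g.max(2)-g.min(2)<25)&(g.min(2)>105)).astype(np.uint8)
cs,_=cv2.findContours(mm,0,1);h=cv2.convexHull(max(cs,key=cv2.contourArea))
P=np.array([plane("side",p[0]+[x0,y0],.044)[:2] for p in h],np.float32);print("side plate",cv2.fitEllipse(P),cv2.minEnclosingCircle(P))
im=cv2.imread("pics/side_7.93.png");cv2.imwrite("pics/c5.png",np.hstack([cv2.resize(im[140:300,270:420],None,fx=2.6,fy=2.6),cv2.resize(cv2.imread("pics/top_7.88.png")[180:340,300:450],None,fx=2.6,fy=2.6)]))
```

```text
side0 pad 102 [ 0.52740913 -0.20891718  0.085     ]
side plate ((0.5371469855308533, -0.14512602984905243), (0.2223639190196991, 0.22564242780208588), 16.036216735839844) ((0.5382720232009888, -0.14302410185337067), 0.11504126340150833)
```

View pics/c5.png

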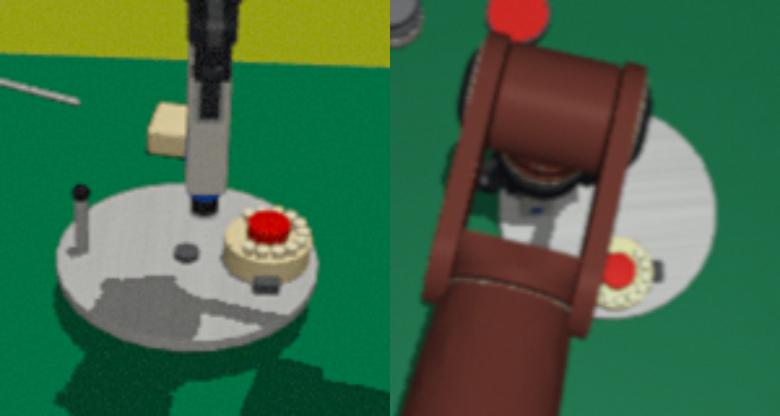

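The picture shows the pad on the robot side of the plate, side crop (268,226), with the post at (80,192) and the lamp upright with its nose at (203,209). I check the camera against the known lens position to get a bias.

Run:
```python
from h import *
L=np.array([.5240,-.0651,.1463])
pts=np.array([proj("side",L+[.011*np.cos(a),.011*np.sin(a),0]) for a in np.linspace(0,6.28,40)])
print("predicted nose disc: centre",proj("side",L),"ux",pts[:,0].min(),pts[:,0].max(),"vmax",pts[:,1].max())
im=cv2.imread("pics/side_7.93.png").astype(int)
sub=im[205:230,335:365];m=sub.max(2)<60;y,x=np.nonzero(m);print("dark",x.min()+335,x.max()+335,y.min()+205,y.max()+205)
for v in range(214,226):print(v,"".join("#" if q else "." for q in m[v-205]))
for dy in(.001,):print("px per mm y",proj("side",L+[0,dy,0])-proj("side",L),"z",proj("side",L+[0,0,.001])-proj("side",L))
```

```text
predicted nose disc: centre [348.11843554 221.73374459] ux 342.5429619946977 353.691061450616 vmax 224.96038296230608
dark 344 353 216 222
214 ..............................
215 ..............................
216 .........#....................
217 .........##......##...........
218 .........##########...........
219 .........#########............
220 .........#########............
221 .........#########............
222 ............####..............
223 ..............................
224 ..............................
225 ..............................
px per mm y [-0.01331641  0.29032468] z [ 0.01892167 -0.41611488]
```

```bash
cat > plan.py <<'E'
import sys,numpy as np
# args: t0 cx cy cz  tref ang rate acc [blend rows]
t0,cx,cy,cz,tr,a,w,acc=map(float,sys.argv[1:9]);B=int(sys.argv[9]) if len(sys.argv)>9 else 0
AX=np.array([.538,-.147]);c=np.array([cx,cy,cz])
for i in range(1,13):
    T=t0+i/12-tr;th=np.radians(a-w*T+acc/2*T*T)
    g=np.r_[AX+.068*np.array([np.cos(th),np.sin(th)]),.2054]
    f=1 if i>=B else .5-.5*np.cos(np.pi*i/B)
    r=np.round(f*(g-c)/.4*2000)/2000
    print(i,r.tolist(),round(np.degrees(th),1))
print("end cmd",np.round(c+r*.4,4),"t",round(t0+1,4))
E
python3 plan.py 7.933 .5244 -.0654 .2394 7.783 183.5 63.5 5.7 7
```

```text
1 [-0.0065, -0.0085, -0.004] 168.8
2 [-0.0245, -0.0295, -0.016] 163.7
3 [-0.0485, -0.055, -0.033] 158.6
4 [-0.072, -0.0785, -0.052] 153.5
5 [-0.09, -0.0935, -0.069] 148.4
6 [-0.0975, -0.0975, -0.081] 143.4
7 [-0.0935, -0.0915, -0.085] 138.5
8 [-0.083, -0.081, -0.085] 133.5
9 [-0.072, -0.071, -0.085] 128.7
10 [-0.0605, -0.063, -0.085] 123.8
11 [-0.0485, -0.0555, -0.085] 119.0
12 [-0.036, -0.049, -0.085] 114.2
end cmd [ 0.51   -0.085   0.2054] t 8.933
```

Request:
jog_arm --deltas '[[1, [-0.0065, -0.0085, -0.004], [0, 0, 0]], [1, [-0.0245, -0.0295, -0.016], [0, 0, 0]], [1, [-0.0485, -0.055, -0.033], [0, 0, 0]], [1, [-0.072, -0.0785, -0.052], [0, 0, 0]], [1, [-0.09, -0.0935, -0.069], [0, 0, 0]], [1, [-0.0975, -0.0975, -0.081], [0, 0, 0]], [1, [-0.0935, -0.0915, -0.085], [0, 0, 0]], [1, [-0.083, -0.081, -0.085], [0, 0, 0]], [1, [-0.072, -0.071, -0.085], [0, 0, 0]], [1, [-0.0605, -0.063, -0.085], [0, 0, 0]], [1, [-0.0485, -0.0555, -0.085], [0, 0, 0]], [1, [-0.036, -0.049, -0.085], [0, 0, 0]]]'

```text
t: 8.93
tool_pos: [0.511, -0.0841, 0.2057]
tool_rot: [-0.072, 3.14, -0.0]
contact_force: [0.8, -0.1, -2.3]
opening: 0.0293
grip_force: 59.6
```

Run:
```python
from h import *
t=ctrl.get_obs()["t"];im=ctrl.get_image("side");o=ctrl.get_obs();print(t,o["t"],np.round(o["tool_pos"],4),np.round(o["tool_rot"],3))
cv2.imwrite("pics/s6.png",im[:,:,::-1])
s=im.astype(int);m=((s[...,0]>130)&(s[...,1]<45)&(s[...,2]<45));m[:,:285]=0;m[:,400:]=0;m[290:]=0
y,x=np.nonzero(m);print(m.sum(),x.min(),x.max(),y.min(),y.max());
cv2.imwrite("pics/c6.png",cv2.resize(im[170:300,280:410],None,fx=4.5,fy=4.5)[:,:,::-1])
```

```text
8.9333 8.9833 [ 0.5115 -0.0839  0.2057] [-0.072  3.139  0.   ]
69 352 363 239 248
```

View pics/c6.png

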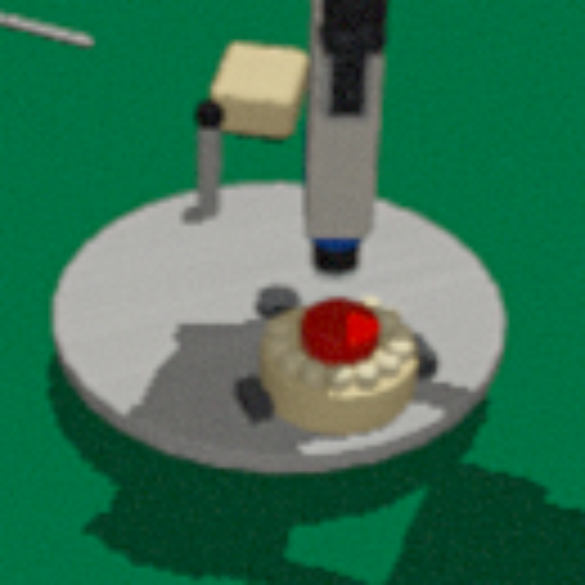

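The crop shows the lens at (335,260) over the pad centre (341,325). It is about 3 mm ahead of the pad and slightly to the far side. I refine the angle from this frame with a shadow-proof mask.

```bash
cat > ang.py <<'E'
from h import *
def meas(im):
    s=im.astype(int);o=None
    m=((s[...,0]>80)&(s[...,1]<40)&(s[...,2]<40)).astype(np.uint8)
    poly=np.array([proj("side",np.r_[AX+.105*np.array([np.cos(a),np.sin(a)]),.08]) for a in np.linspace(0,6.28,40)],np.int32)
    R=np.zeros_like(m);cv2.fillPoly(R,[poly],1);m&=R
    n,l,st,ce=cv2.connectedComponentsWithStats(m);k=1+st[1:,4].argmax();u,v=ce[k]
    p=plane("side",(u,v),.085)[:2]+[0,-.0025];d=p-np.array([.538,-.1447])
    print("pad area",st[k,4],"r %.4f ang %.2f"%(np.hypot(*d),np.degrees(np.arctan2(d[1],d[0]))),"px",round(u,1),round(v,1))
    # ball: dark blob near opposite point
    b=np.array([.538,-.1447])-.09*d/np.hypot(*d);q=proj("side",np.r_[b,.104]);x,y=q.astype(int)
    w=s[y-6:y+7,x-6:x+7].max(2)<50;yy,xx=np.nonzero(w)
    if w.sum()>8:
        p=plane("side",(xx.mean()+x-6,yy.mean()+y-6),.104)[:2]-[.538,-.1447];print("ball n",w.sum(),"r %.4f ang %.2f"%(np.hypot(*p),np.degrees(np.arctan2(-p[1],-p[0]))))
def shoot(name):
    t=ctrl.get_obs()["t"];im=ctrl.get_image("side");o=ctrl.get_obs()
    print("img t",t,"now",o["t"],"tcp",np.round(o["tool_pos"],4),np.round(o["contact_force"],1));cv2.imwrite(name,im[:,:,::-1]);meas(im)
E
python3 - <<'E'
from ang import *
for f in("side0","side_7.53","side_7.63","side_7.73","side_7.83","side_7.93","s6"):
    print(f);meas(cv2.imread(f"pics/{f}.png")[:,:,::-1])
E
```

```text
side0
pad area 143 r 0.0612 ang -99.52 px 347.0 209.2
ball n 33 r 0.0867 ang -97.79
side_7.53
pad area 150 r 0.0658 ang -158.47 px 369.7 219.2
ball n 27 r 0.0883 ang -156.02
side_7.63
pad area 151 r 0.0659 ang -165.46 px 370.9 221.2
ball n 30 r 0.0886 ang -162.96
side_7.73
pad area 152 r 0.0666 ang -172.07 px 372.0 223.2
ball n 31 r 0.0888 ang -169.88
side_7.83
pad area 152 r 0.0676 ang -178.45 px 372.7 225.2
ball n 32 r 0.0890 ang -175.52
side_7.93
pad area 152 r 0.0680 ang 175.36 px 372.9 227.1
ball n 31 r 0.0899 ang 177.24
s6
pad area 188 r 0.0724 ang 114.76 px 355.1 243.3
ball n 25 r 0.0931 ang 115.16
```

```bash
cat > fit.py <<'E'
from ang import *
from scipy.optimize import least_squares
import json,os,sys
def raw(im):
    s=im.astype(int);m=((s[...,0]>80)&(s[...,1]<40)&(s[...,2]<40)).astype(np.uint8)
    poly=np.array([proj("side",np.r_[AX+.105*np.array([np.cos(a),np.sin(a)]),.08]) for a in np.linspace(0,6.28,40)],np.int32)
    R=np.zeros_like(m);cv2.fillPoly(R,[poly],1);m&=R
    n,l,st,ce=cv2.connectedComponentsWithStats(m);k=1+st[1:,4].argmax();P=plane("side",ce[k],.085)[:2];A=int(st[k,4])
    d=P-[.538,-.142];b=np.array([.538,-.147])-.09*d/np.hypot(*d);x,y=proj("side",np.r_[b,.104]).astype(int)
    w=s[y-7:y+8,x-7:x+8].max(2)<50;n,l,st,ce=cv2.connectedComponentsWithStats(w.astype(np.uint8))
    Q=None
    if n>1:
        k=1+st[1:,4].argmax()
        if 18<st[k,4]<45:Q=plane("side",ce[k]+[x-7,y-7],.104)[:2].tolist()
    return P.tolist(),A,Q
D=json.load(open("d.json")) if os.path.exists("d.json") else []
def add(t,im):D.append((t,)+raw(im));json.dump(D,open("d.json","w"))
def fit():
    T0=8.9333
    def th(p,t):
        T=t-T0;return p[0]-p[1]*T+p[2]/2*T*T
    def res(p):
        r=[(p[2]-.1)*.05,*((p[3:7]-[.538,-.142,.538,-.148])*.3)]
        for t,P,A,Q in D:
            a=p[7] if t<1 else th(p,t);u=np.array([np.cos(a),np.sin(a)])
            if 120<A:r+=list(np.array(P)-p[3:5]-.068*u)
            if Q:r+=list(np.array(Q)-p[5:7]+.09*u)
        return np.array(r)*1000
    s=least_squares(res,[2.0,1.1,.1,.538,-.142,.538,-.148,-1.73],loss="soft_l1",x_scale=[.1,.1,.1,.01,.01,.01,.01,.1]);p=s.x
    print("ang@8.9333 %.2f rate %.2f acc %.2f"%tuple(np.degrees(p[:3])),"centres",np.round(p[3:7],4),"rms mm",round(np.sqrt(np.mean(s.fun**2)),2));return p,th
E
python3 - <<'E'
from fit import *
import fit as F
for f,t in(("side0",.0),("side_7.53",7.4833),("side_7.63",7.5833),("side_7.73",7.6833),("side_7.83",7.7833),("side_7.93",7.8833),("s6",8.9333)):
    add(t,cv2.imread(f"pics/{f}.png")[:,:,::-1])
fit()
E
```

```text
ang@8.9333 116.51 rate 57.26 acc 5.84 centres [ 0.5381 -0.1367  0.5375 -0.1482] rms mm 0.49
```

```bash
sed -i 's/-.147\]/-.146]/;s/.2054\]/.2044]/' plan.py; python3 plan.py 8.9833 .510 -.085 .2054 8.9333 116.5 57.3 5.8
```

```text
1 [0.015, 0.0085, -0.0025] 108.9
2 [0.028, 0.0125, -0.0025] 104.2
3 [0.0415, 0.015, -0.0025] 99.6
4 [0.0555, 0.017, -0.0025] 95.0
5 [0.069, 0.0175, -0.0025] 90.4
6 [0.0825, 0.017, -0.0025] 85.9
7 [0.0955, 0.0155, -0.0025] 81.4
8 [0.1085, 0.013, -0.0025] 76.9
9 [0.121, 0.0095, -0.0025] 72.5
10 [0.1335, 0.0055, -0.0025] 68.1
11 [0.145, 0.0, -0.0025] 63.8
12 [0.156, -0.006, -0.0025] 59.5
end cmd [ 0.5724 -0.0874  0.2044] t 9.9833
```

Request:
jog_arm --deltas '[[1, [0.015, 0.0085, -0.0025], [0, 0, 0]], [1, [0.028, 0.0125, -0.0025], [0, 0, 0]], [1, [0.0415, 0.015, -0.0025], [0, 0, 0]], [1, [0.0555, 0.017, -0.0025], [0, 0, 0]], [1, [0.069, 0.0175, -0.0025], [0, 0, 0]], [1, [0.0825, 0.017, -0.0025], [0, 0, 0]], [1, [0.0955, 0.0155, -0.0025], [0, 0, 0]], [1, [0.1085, 0.013, -0.0025], [0, 0, 0]], [1, [0.121, 0.0095, -0.0025], [0, 0, 0]], [1, [0.1335, 0.0055, -0.0025], [0, 0, 0]], [1, [0.145, 0.0, -0.0025], [0, 0, 0]], [1, [0.156, -0.006, -0.0025], [0, 0, 0]]]'

```text
t: 9.98
tool_pos: [0.5728, -0.0876, 0.2043]
tool_rot: [0.07, -3.141, 0.0]
contact_force: [-0.1, 0.4, -0.8]
opening: 0.0293
grip_force: 59.6
```

```bash
cat > step.sh <<'X'
# usage: step.sh cx cy cz
python3 - $1 $2 $3 <<'E'
import sys,subprocess
from fit import *
t=ctrl.get_obs()["t"];im=ctrl.get_image("side");o=ctrl.get_obs()
cv2.imwrite(f"pics/trk_{t:.2f}.png",im[:,:,::-1]);add(t,im);print(D[-1])
print("img t",t,"now",o["t"],"tcp",np.round(o["tool_pos"],4),np.round(o["tool_rot"],3),np.round(o["contact_force"],1))
p,th=fit();a=th(p,t);pp=np.array([.538+.068*np.cos(a),-.146+.068*np.sin(a)]);print("pad at img",np.round(pp,4),np.degrees(a))
d=np.degrees(p[:3])
print(subprocess.run(["python3","plan.py",f"{o['t']:.4f}",*sys.argv[1:4],"8.9333",*map(str,d)],capture_output=True,text=True).stdout)
E
X
bash step.sh .5724 -.0874 .2044
```

```text
(9.9833, [0.5721048984251705, -0.07899504874864383], 186, [0.49107568852275324, -0.22495687171159218])
img t 9.9833 now 10.0333 tcp [ 0.5734 -0.088   0.2043] [-7.00e-02  3.14e+00 -1.00e-03] [-0.4 -0.1 -0.9]
ang@8.9333 116.35 rate 57.44 acc 5.62 centres [ 0.538  -0.1369  0.5375 -0.148 ] rms mm 0.51
pad at img [ 0.5729 -0.0876] 59.13354974173146
1 [0.018, -0.012, 0.0] 52.3
2 [0.0275, -0.02, 0.0] 48.1
3 [0.0365, -0.0285, 0.0] 43.9
4 [0.0445, -0.0375, 0.0] 39.8
5 [0.052, -0.0475, 0.0] 35.7
6 [0.0585, -0.0575, 0.0] 31.6
7 [0.0645, -0.0675, 0.0] 27.6
8 [0.0695, -0.0785, 0.0] 23.6
9 [0.074, -0.089, 0.0] 19.7
10 [0.0775, -0.1, 0.0] 15.8
11 [0.0805, -0.1115, 0.0] 11.9
12 [0.0825, -0.1225, 0.0] 8.1
end cmd [ 0.6054 -0.1364  0.2044] t 11.0333
```

Request:
jog_arm --deltas '[[1, [0.018, -0.012, 0], [0, 0, 0]], [1, [0.0275, -0.02, 0], [0, 0, 0]], [1, [0.0365, -0.0285, 0], [0, 0, 0]], [1, [0.0445, -0.0375, 0], [0, 0, 0]], [1, [0.052, -0.0475, 0], [0, 0, 0]], [1, [0.0585, -0.0575, 0], [0, 0, 0]], [1, [0.0645, -0.0675, 0], [0, 0, 0]], [1, [0.0695, -0.0785, 0], [0, 0, 0]], [1, [0.074, -0.089, 0], [0, 0, 0]], [1, [0.0775, -0.1, 0], [0, 0, 0]], [1, [0.0805, -0.1115, 0], [0, 0, 0]], [1, [0.0825, -0.1225, 0], [0, 0, 0]]]'

```text
t: 11.03
tool_pos: [0.6055, -0.1368, 0.2043]
tool_rot: [-0.07, 3.141, -0.0]
contact_force: [-0.5, 0.2, -1.1]
opening: 0.0295
grip_force: 59.7
```

```bash
bash step.sh .6054 -.1364 .2044
python3 - <<'E'
from h import *
import glob
im=cv2.imread(sorted(glob.glob("pics/trk_*"),key=lambda f:float(f[9:-4]))[-1])
top=ctrl.get_calibration("top")
a=cv2.imread("pics/trk_9.98.png");cv2.imwrite("pics/c7.png",np.hstack([cv2.resize(q[170:300,270:400],None,fx=3,fy=3) for q in(a,im)]))
E
```

```text
(11.0333, [0.6038733371173144, -0.1271165606782727], 166, [0.448225171158419, -0.160715282786704])
img t 11.0333 now 11.0833 tcp [ 0.6055 -0.1375  0.2043] [-6.900e-02  3.141e+00 -1.000e-03] [-0.1 -1.1 -1.2]
ang@8.9333 116.31 rate 57.45 acc 5.67 centres [ 0.5379 -0.1368  0.5375 -0.148 ] rms mm 0.53
pad at img [ 0.6053 -0.1363] 8.167021962860751
1 [0.0015, -0.0175, 0.0] 2.1
2 [0.0015, -0.0285, 0.0] -1.6
3 [0.001, -0.0395, 0.0] -5.2
4 [-0.0005, -0.05, 0.0] -8.9
5 [-0.0025, -0.0605, 0.0] -12.5
6 [-0.005, -0.071, 0.0] -16.0
7 [-0.0085, -0.081, 0.0] -19.5
8 [-0.012, -0.0905, 0.0] -23.0
9 [-0.0165, -0.0995, 0.0] -26.5
10 [-0.021, -0.1085, 0.0] -29.9
11 [-0.0265, -0.117, 0.0] -33.2
12 [-0.032, -0.125, 0.0] -36.5
end cmd [ 0.5926 -0.1864  0.2044] t 12.0833
```

View pics/c7.png

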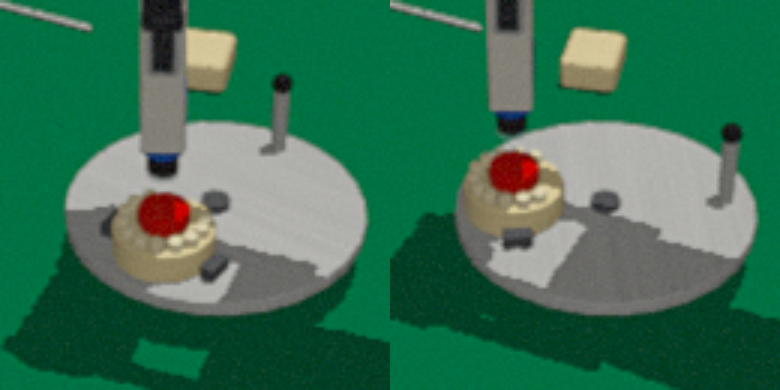

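The picture shows the lens directly above the pad in both frames: nose (162,172) over pad (163,212), and nose (511,125) over pad (512,170). I keep following.

Request:
jog_arm --deltas '[[1, [0.0015, -0.0175, 0], [0, 0, 0]], [1, [0.0015, -0.0285, 0], [0, 0, 0]], [1, [0.001, -0.0395, 0], [0, 0, 0]], [1, [-0.0005, -0.05, 0], [0, 0, 0]], [1, [-0.0025, -0.0605, 0], [0, 0, 0]], [1, [-0.005, -0.071, 0], [0, 0, 0]], [1, [-0.0085, -0.081, 0], [0, 0, 0]], [1, [-0.012, -0.0905, 0], [0, 0, 0]], [1, [-0.0165, -0.0995, 0], [0, 0, 0]], [1, [-0.021, -0.1085, 0], [0, 0, 0]], [1, [-0.0265, -0.117, 0], [0, 0, 0]], [1, [-0.032, -0.125, 0], [0, 0, 0]]]'

```text
t: 12.08
tool_pos: [0.5923, -0.1866, 0.2043]
tool_rot: [0.07, -3.141, -0.0]
contact_force: [-0.1, 1.1, -1.4]
opening: 0.0294
grip_force: 59.7
```

```bash
bash step.sh .5926 -.1864 .2044
```

```text
(12.0833, [0.5907414191147315, -0.1771657882039358], 153, [0.46563906035739955, -0.09421373786395659])
img t 12.0833 now 12.1333 tcp [ 0.592  -0.1871  0.2043] [ 7.00e-02 -3.14e+00  1.00e-03] [-0.6  0.5 -0.7]
ang@8.9333 116.35 rate 57.55 acc 5.64 centres [ 0.5377 -0.1367  0.5375 -0.1482] rms mm 0.54
pad at img [ 0.5923 -0.1869] -36.948196880368826
1 [-0.0105, -0.013, 0.0] -42.2
2 [-0.017, -0.02, 0.0] -45.4
3 [-0.024, -0.0265, 0.0] -48.6
4 [-0.0315, -0.0325, 0.0] -51.8
5 [-0.0385, -0.038, 0.0] -54.9
6 [-0.0465, -0.043, 0.0] -58.0
7 [-0.054, -0.0475, 0.0] -61.0
8 [-0.062, -0.052, 0.0] -64.0
9 [-0.07, -0.0555, 0.0] -67.0
10 [-0.078, -0.0585, 0.0] -69.9
11 [-0.086, -0.0615, 0.0] -72.8
12 [-0.0945, -0.0635, 0.0] -75.6
end cmd [ 0.5548 -0.2118  0.2044] t 13.1333
```

Request:
jog_arm --deltas '[[1, [-0.0105, -0.013, 0], [0, 0, 0]], [1, [-0.017, -0.02, 0], [0, 0, 0]], [1, [-0.024, -0.0265, 0], [0, 0, 0]], [1, [-0.0315, -0.0325, 0], [0, 0, 0]], [1, [-0.0385, -0.038, 0], [0, 0, 0]], [1, [-0.0465, -0.043, 0], [0, 0, 0]], [1, [-0.054, -0.0475, 0], [0, 0, 0]], [1, [-0.062, -0.052, 0], [0, 0, 0]], [1, [-0.07, -0.0555, 0], [0, 0, 0]], [1, [-0.078, -0.0585, 0], [0, 0, 0]], [1, [-0.086, -0.0615, 0], [0, 0, 0]], [1, [-0.0945, -0.0635, 0], [0, 0, 0]]]'

```text
t: 13.13
tool_pos: [0.5544, -0.2118, 0.2043]
tool_rot: [-0.07, 3.141, -0.0]
contact_force: [-0.2, 0.1, -2.1]
opening: 0.0292
grip_force: 59.7
```

```bash
bash step.sh .5548 -.2118 .2044
```

```text
(13.1333, [0.5526323427525329, -0.20129437382118676], 150, [0.5174260451961633, -0.05980887924338607])
img t 13.1333 now 13.1833 tcp [ 0.554  -0.2119  0.2043] [ 0.07 -3.14  0.  ] [ 0.9 -0.4 -2.2]
ang@8.9333 116.60 rate 57.53 acc 5.45 centres [ 0.5377 -0.1364  0.5374 -0.1483] rms mm 0.6
pad at img [ 0.5533 -0.2122] -76.96651554471217
1 [-0.017, -0.0035, 0.0] -81.5
2 [-0.025, -0.0045, 0.0] -84.3
3 [-0.0335, -0.0055, 0.0] -87.1
4 [-0.0415, -0.0055, 0.0] -89.8
5 [-0.0495, -0.0055, 0.0] -92.5
6 [-0.0575, -0.005, 0.0] -95.2
7 [-0.065, -0.004, 0.0] -97.8
8 [-0.0725, -0.0025, 0.0] -100.4
9 [-0.08, -0.001, 0.0] -102.9
10 [-0.0875, 0.0005, 0.0] -105.4
11 [-0.0945, 0.0025, 0.0] -107.9
12 [-0.101, 0.005, 0.0] -110.3
end cmd [ 0.5144 -0.2098  0.2044] t 14.1833
```

Request:
jog_arm --deltas '[[1, [-0.017, -0.0035, 0], [0, 0, 0]], [1, [-0.025, -0.0045, 0], [0, 0, 0]], [1, [-0.0335, -0.0055, 0], [0, 0, 0]], [1, [-0.0415, -0.0055, 0], [0, 0, 0]], [1, [-0.0495, -0.0055, 0], [0, 0, 0]], [1, [-0.0575, -0.005, 0], [0, 0, 0]], [1, [-0.065, -0.004, 0], [0, 0, 0]], [1, [-0.0725, -0.0025, 0], [0, 0, 0]], [1, [-0.08, -0.001, 0], [0, 0, 0]], [1, [-0.0875, 0.0005, 0], [0, 0, 0]], [1, [-0.0945, 0.0025, 0], [0, 0, 0]], [1, [-0.101, 0.005, 0], [0, 0, 0]]]'

```text
t: 14.18
tool_pos: [0.5141, -0.2096, 0.2043]
tool_rot: [-0.07, 3.141, -0.0]
contact_force: [0.1, 0.4, -1.1]
opening: 0.0294
grip_force: 59.7
```

```bash
bash step.sh .5144 -.2098 .2044
```

```text
(14.1833, [0.5123154223620429, -0.19835109486064384], 151, [0.5707721253053469, -0.06397519040399402])
img t 14.1833 now 14.2333 tcp [ 0.5138 -0.2094  0.2043] [ 0.07 -3.14 -0.  ] [ 0.7  0.1 -2.9]
ang@8.9333 116.80 rate 57.40 acc 5.30 centres [ 0.5378 -0.1364  0.5373 -0.1482] rms mm 0.64
pad at img [ 0.513  -0.2092] -111.55198581643532
1 [-0.014, 0.006, 0.0] -115.5
2 [-0.0205, 0.009, 0.0] -117.8
3 [-0.0265, 0.0125, 0.0] -120.2
4 [-0.0325, 0.016, 0.0] -122.5
5 [-0.038, 0.02, 0.0] -124.8
6 [-0.0435, 0.024, 0.0] -127.0
7 [-0.0485, 0.028, 0.0] -129.2
8 [-0.0535, 0.032, 0.0] -131.4
9 [-0.058, 0.036, 0.0] -133.5
10 [-0.0625, 0.0405, 0.0] -135.6
11 [-0.0665, 0.045, 0.0] -137.7
12 [-0.0705, 0.0495, 0.0] -139.7
end cmd [ 0.4862 -0.19    0.2044] t 15.2333
```

Request:
jog_arm --deltas '[[1, [-0.014, 0.006, 0], [0, 0, 0]], [1, [-0.0205, 0.009, 0], [0, 0, 0]], [1, [-0.0265, 0.0125, 0], [0, 0, 0]], [1, [-0.0325, 0.016, 0], [0, 0, 0]], [1, [-0.038, 0.02, 0], [0, 0, 0]], [1, [-0.0435, 0.024, 0], [0, 0, 0]], [1, [-0.0485, 0.028, 0], [0, 0, 0]], [1, [-0.0535, 0.032, 0], [0, 0, 0]], [1, [-0.058, 0.036, 0], [0, 0, 0]], [1, [-0.0625, 0.0405, 0], [0, 0, 0]], [1, [-0.0665, 0.045, 0], [0, 0, 0]], [1, [-0.0705, 0.0495, 0], [0, 0, 0]]]'

```text
t: 15.23
tool_pos: [0.486, -0.1897, 0.2043]
tool_rot: [-0.07, 3.141, 0.0]
contact_force: [-0.2, -0.2, -1.4]
opening: 0.0291
grip_force: 59.7
```

```bash
bash step.sh .4862 -.19 .2044
```

```text
(15.2333, [0.48519911270700145, -0.17816382359066707], 153, [0.608087624874769, -0.09153148033829939])
img t 15.2333 now 15.2833 tcp [ 0.4858 -0.1894  0.2043] [ 0.071 -3.141 -0.   ] [ 0.2  0.3 -1.6]
ang@8.9333 116.99 rate 57.24 acc 5.17 centres [ 0.538  -0.1364  0.5372 -0.148 ] rms mm 0.67
pad at img [ 0.4851 -0.1888] -141.0131240140509
1 [-0.0085, 0.0105, 0.0] -144.3
2 [-0.012, 0.0155, 0.0] -146.2
3 [-0.015, 0.0205, 0.0] -148.2
4 [-0.018, 0.025, 0.0] -150.1
5 [-0.0205, 0.03, 0.0] -152.0
6 [-0.023, 0.035, 0.0] -153.8
7 [-0.0255, 0.04, 0.0] -155.6
8 [-0.0275, 0.0445, 0.0] -157.4
9 [-0.0295, 0.0495, 0.0] -159.1
10 [-0.031, 0.054, 0.0] -160.8
11 [-0.0325, 0.0585, 0.0] -162.4
12 [-0.034, 0.0635, 0.0] -164.1
end cmd [ 0.4726 -0.1646  0.2044] t 16.2833
```

Request:
jog_arm --deltas '[[1, [-0.0085, 0.0105, 0], [0, 0, 0]], [1, [-0.0125, 0.016, 0], [0, 0, 0]], [1, [-0.0155, 0.021, 0], [0, 0, 0]], [1, [-0.0185, 0.026, 0], [0, 0, 0]], [1, [-0.021, 0.031, 0], [0, 0, 0]], [1, [-0.0235, 0.036, 0], [0, 0, 0]], [1, [-0.026, 0.0415, 0], [0, 0, 0]], [1, [-0.028, 0.0465, 0], [0, 0, 0]], [1, [-0.03, 0.0515, 0], [0, 0, 0]], [1, [-0.0315, 0.056, 0], [0, 0, 0]], [1, [-0.033, 0.061, 0], [0, 0, 0]], [1, [-0.0345, 0.066, 0], [0, 0, 0]]]'

```text
t: 16.28
tool_pos: [0.4723, -0.1633, 0.2043]
tool_rot: [-0.07, 3.141, 0.0]
contact_force: [0.0, 0.2, -2.4]
opening: 0.0294
grip_force: 59.6
```

```bash
bash step.sh .4724 -.1636 .2044
```

```text
(16.2833, [0.47192102862623403, -0.15131450319567918], 162, [0.6255734126032034, -0.12823079413852345])
img t 16.2833 now 16.3333 tcp [ 0.4722 -0.163   0.2043] [ 7.100e-02 -3.141e+00 -1.000e-03] [ 0.3  0.7 -1.5]
ang@8.9333 117.21 rate 56.93 acc 4.99 centres [ 0.5382 -0.1367  0.537  -0.1477] rms mm 0.81
pad at img [ 0.4719 -0.162 ] -166.42242817676504
1 [-0.003, 0.012, 0.0] -169.1
2 [-0.004, 0.0165, 0.0] -170.7
3 [-0.0045, 0.021, 0.0] -172.3
4 [-0.005, 0.0255, 0.0] -173.8
5 [-0.0055, 0.03, 0.0] -175.3
6 [-0.0055, 0.0345, 0.0] -176.8
7 [-0.006, 0.039, 0.0] -178.2
8 [-0.006, 0.043, 0.0] -179.7
9 [-0.006, 0.047, 0.0] -181.0
10 [-0.006, 0.051, 0.0] -182.4
11 [-0.0055, 0.055, 0.0] -183.7
12 [-0.0055, 0.0585, 0.0] -184.9
end cmd [ 0.4702 -0.1402  0.2044] t 17.3333
```

Request:
jog_arm --deltas '[[1, [-0.003, 0.012, 0], [0, 0, 0]], [1, [-0.004, 0.017, 0], [0, 0, 0]], [1, [-0.005, 0.022, 0], [0, 0, 0]], [1, [-0.0055, 0.027, 0], [0, 0, 0]], [1, [-0.006, 0.032, 0], [0, 0, 0]], [1, [-0.006, 0.037, 0], [0, 0, 0]], [1, [-0.0065, 0.042, 0], [0, 0, 0]], [1, [-0.0065, 0.0465, 0], [0, 0, 0]], [1, [-0.006, 0.051, 0], [0, 0, 0]], [1, [-0.006, 0.0555, 0], [0, 0, 0]], [1, [-0.0055, 0.06, 0], [0, 0, 0]], [1, [-0.005, 0.064, 0], [0, 0, 0]]]'

```text
t: 17.33
tool_pos: [0.4704, -0.1377, 0.2043]
tool_rot: [-0.07, 3.141, 0.0]
contact_force: [-0.4, 0.4, -1.2]
opening: 0.0294
grip_force: 59.6
```

```bash
bash step.sh .4704 -.138 .2044
```

```text
(17.3333, [0.47120470242334267, -0.1263282414179282], 173, [0.6264294485482447, -0.16072072605949428])
img t 17.3333 now 17.3833 tcp [ 0.4704 -0.1375  0.2043] [-0.071  3.141  0.   ] [-0.2  0.7 -1.8]
ang@8.9333 117.36 rate 56.65 acc 4.85 centres [ 0.5384 -0.137   0.5368 -0.1473] rms mm 0.93
pad at img [ 0.4705 -0.1375] -187.21909202797002
1 [0.001, 0.0075, 0.0] -189.3
2 [0.002, 0.011, 0.0] -190.5
3 [0.0025, 0.0145, 0.0] -191.8
4 [0.0035, 0.018, 0.0] -192.9
5 [0.004, 0.0215, 0.0] -194.1
6 [0.005, 0.0245, 0.0] -195.2
7 [0.006, 0.0275, 0.0] -196.3
8 [0.0065, 0.0305, 0.0] -197.3
9 [0.0075, 0.0335, 0.0] -198.4
10 [0.0085, 0.0365, 0.0] -199.3
11 [0.0095, 0.039, 0.0] -200.3
12 [0.0105, 0.0415, 0.0] -201.2
end cmd [ 0.4746 -0.1214  0.2044] t 18.3833
```

Request:
jog_arm --deltas '[[1, [0.001, 0.008, 0], [0, 0, 0]], [1, [0.002, 0.012, 0], [0, 0, 0]], [1, [0.003, 0.016, 0], [0, 0, 0]], [1, [0.004, 0.02, 0], [0, 0, 0]], [1, [0.005, 0.024, 0], [0, 0, 0]], [1, [0.006, 0.0275, 0], [0, 0, 0]], [1, [0.007, 0.031, 0], [0, 0, 0]], [1, [0.0085, 0.0345, 0], [0, 0, 0]]]'

```text
t: 18.05
tool_pos: [0.4738, -0.1239, 0.2043]
tool_rot: [0.07, -3.141, 0.0]
contact_force: [0.2, -0.0, -2.3]
opening: 0.0293
grip_force: 59.6
```

Request:
jog_arm --deltas '[[1, [0, 0.005, 0.03], [0, 0, 0]], [1, [0, 0.01, 0.08], [0, 0, 0]], [1, [0.01, 0.03, 0.12], [0, 0, 0]], [1, [0.03, 0.08, 0.13], [0, 0, 0]], [1, [0.05, 0.15, 0.13], [0, 0, 0]], [1, [0.07, 0.22, 0.13], [0, 0, 0]], [1, [0.1, 0.29, 0.13], [0, 0, 0]], [1, [0.12, 0.36, 0.13], [0, 0, 0]], [1, [0.14, 0.43, 0.13], [0, 0, 0]], [1, [0.16, 0.5, 0.13], [0, 0, 0]], [1, [0.18, 0.56, 0.13], [0, 0, 0]], [1, [0.19, 0.61, 0.13], [0, 0, 0]]]'

```text
t: 19.05
tool_pos: [0.5504, 0.1219, 0.2574]
tool_rot: [-0.072, 3.14, 0.001]
contact_force: [0.3, 0.5, -1.6]
opening: 0.0291
grip_force: 59.7
```

Request:
jog_arm --deltas '[[1, [0.01, 0.04, 0], [0, 0, 0]], [1, [0.025, 0.09, 0], [0, 0, 0]], [1, [0.035, 0.121, -0.02], [0, 0, 0]], [1, [0.037, 0.131, -0.06], [0, 0, 0]], [1, [0.037, 0.131, -0.12], [0, 0, 0]], [1, [0.037, 0.131, -0.18], [0, 0, 0]], [1, [0.037, 0.131, -0.22], [0, 0, 0]], [1, [0.037, 0.131, -0.24], [0, 0, 0]], [1, [0.037, 0.131, -0.25], [0, 0, 0]], [1, [0.037, 0.131, -0.25], [0, 0, 0]], [1, [0.037, 0.131, -0.25], [0, 0, 0]]]'

```text
t: 19.97
tool_pos: [0.5653, 0.1723, 0.1576]
tool_rot: [-0.07, 3.139, 0.0]
contact_force: [-0.5, -0.5, -1.0]
opening: 0.0295
grip_force: 59.7
```

Request:
jog_arm --deltas '[[1, [0, 0, -0.015], [0, 0, 0]], [1, [0, 0, -0.035], [0, 0, 0]], [1, [0, 0, -0.055], [0, 0, 0]], [1, [0, 0, -0.075], [0, 0, 0]], [1, [0, 0, -0.095], [0, 0, 0]], [1, [0, 0, -0.115], [0, 0, 0]], [1, [0, 0, -0.13], [0, 0, 0]], [1, [0, 0, -0.14], [0, 0, 0]], [1, [0, 0, -0.146], [0, 0, 0]], [1, [0, 0, -0.146], [0, 0, 0]], [1, [0, 0, -0.146], [0, 0, 0]]]'

```text
t: 20.88
tool_pos: [0.5648, 0.1724, 0.0982]
tool_rot: [-0.07, 3.14, 0.0]
contact_force: [0.0, 0.3, -1.8]
opening: 0.0295
grip_force: 59.7
```

Request:
jog_arm --deltas '[[0.2, [0, 0, 0], [0, 0, 0]], [0, [0, 0, 0], [0, 0, 0]], [-0.5, [0, 0, 0], [0, 0, 0]], [-1, [0, 0, 0], [0, 0, 0]], [-1, [0, 0, 0], [0, 0, 0]], [-1, [0, 0, 0], [0, 0, 0]], [-1, [0, 0, 0.02], [0, 0, 0]], [-1, [0, 0, 0.07], [0, 0, 0]], [-1, [0, 0, 0.15], [0, 0, 0]], [-1, [0, 0, 0.24], [0, 0, 0]], [-1, [0, 0, 0.33], [0, 0, 0]], [-1, [0, 0, 0.42], [0, 0, 0]]]'

```text
t: 21.88
tool_pos: [0.5643, 0.1723, 0.2682]
tool_rot: [-0.07, 3.14, 0.0]
contact_force: [0.8, 0.1, -0.7]
opening: 0.0855
grip_force: 0.0
```

Request:
jog_arm --deltas '[[-1, [-0.05, 0, 0.06], [0, 0, 0]], [-1, [-0.12, 0, 0.1], [0, 0, 0]], [-1, [-0.2, 0, 0.1], [0, 0, 0]], [-1, [-0.28, 0, 0.1], [0, 0, 0]], [-1, [-0.32, 0, 0.1], [0, 0, 0]], [-1, [-0.32, 0, 0.1], [0, 0, 0]], [-1, [-0.32, 0, 0.1], [0, 0, 0]]]'

```text
t: 22.47
tool_pos: [0.4364, 0.1724, 0.3069]
tool_rot: [-0.071, 3.138, 0.001]
contact_force: [0.1, -0.1, 1.2]
opening: 0.0854
grip_force: 0.0
```

Run:
```python
from h import *
t=ctrl.get_image("top");s=ctrl.get_image("side");o=ctrl.get_obs();print(o["t"],o["tool_pos"],o["opening"],np.round(o["dq"],3))
cv2.imwrite("pics/end.png",np.hstack([cv2.resize(s[140:440,190:420],None,fx=1.7,fy=1.7),cv2.resize(t[140:440,140:370],None,fx=1.7,fy=1.7)])[:,:,::-1])
```

```text
22.5667 [0.43716297 0.17227569 0.30623161] 0.08563023532804963 [-0.004  0.021 -0.006 -0.     0.001 -0.   ]
```

View pics/end.png

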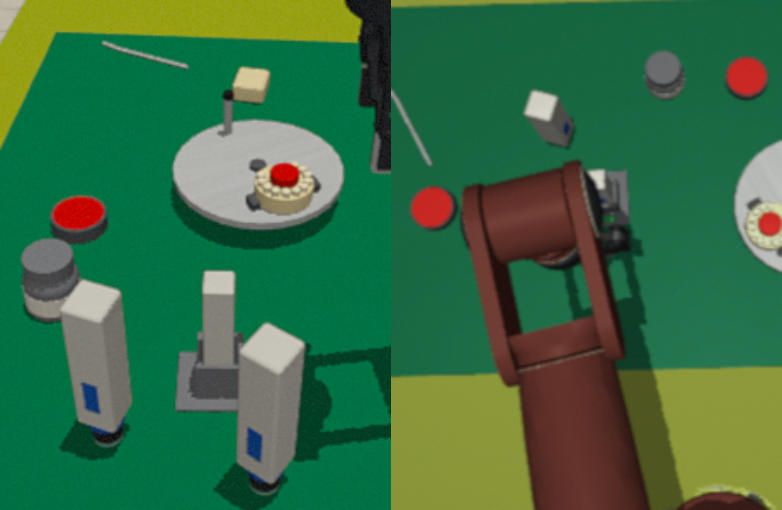

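The final picture shows the small lamp upright in its stand (218,320), the gripper open and clear, and nothing else moved. Handing in.

```bash
python3 -c "
from station import ctrl
print(ctrl.finish_job())"
```

```text
the job is handed in; nothing more can be done
None
```

The job is handed in at about 22.6 s: the table was nudged to about 1.1 rad/s, slightly faster than one turn in six seconds, and coasted untouched. The lamp followed the pad about 30 mm above it for roughly nine seconds, within about 4 mm at the start and 1–2 mm after by my estimate. It now stands upright in its stand, released, with the bystanders in place; the hand-in gave no verdict.

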